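# Kit the torch tray

### The arm

A 6-joint arm with a two-finger parallel gripper is mounted at the origin on the work surface. World frame = base frame: x ahead of the robot, y to its left, z up, the work surface at z = 0. Lengths are in mm, angles in degrees, forces in N, time in s.
With the tool pointing down it reaches from about 350 to 850 mm from the base axis. Payload 8.1 kg.
Tool frame: the origin (TCP) lies at the very end of the fingers, on their centre line; the grasp point (between the pads) lies 19 mm behind it (r.grasp_offset is the distance from the TCP to the grasp point, in mm); z points along the fingers, y is the line along which they close (so a half turn about z gives the same grasp; the last joint's range is limited). The gripper opens to 85 mm and grips with 20 to 120 N. Pads are 22 mm wide; open, the fingers measure 114 mm over their backs; the gripper's body (76 mm by 85 mm) begins 54 mm behind the grasp point. The pads swing forward as they close: fully open they stand 13 mm farther back than shut.
Start: joints at [-71.7, 7.471, 85.268, -0, 87.261, -4.893], TCP at [236.321, -551.505, 231.292] pointing down, gripper open.
Joint ranges: [-169.43, 169.43], [-51.17, 129.36], [1.28, 143.12], [-76.62, 256.62], [0, 156.53], [-152.29, 152.29]. Speed limits (degrees/s): [136.94, 136.94, 159.86, 180, 180, 180].

### API

Orientations are given as [roll, pitch, yaw] about the fixed x, y, z axes, in that order (R = Rz(yaw) Ry(pitch) Rx(roll)).
In Python, from bench import r gives the robot as it stands.
- The arm moves only by the tool carry_out, never from a script. Its argument "commands" is a list of rows, each an object with "jaw": the finger opening in m, from 0 to 0.0854; "translation": the shift along the tool's x, y, z in m, a list of three; "spin": the turn about the tool's z in rad. A call has exactly 8 rows; each row shifts and turns the commanded pose from where the row before left it, along the tool's axes as they then stand; what a row does not reach is not made up. A row lasts 1/12 s, in which the tool goes at most 41.7 mm and 7.16 degrees, less where a joint would pass 70% of its speed; a pose out of reach is approached as far as the arm can. A call is refused whole if a number of a shift passes 0.0417 or a number of a turn 0.125, either way. A call with a gripper value outside its range is refused whole. The fingers move at their own pace and stop on an object; "squeeze" is the grip in N (left out, the last holds). Time passes only in rows, so rows that do not move let the fingers close, or fill a call up. It gives the time, the measured TCP pose, the force, the opening and the grip force at its end, in the units of the state.
- r.sense(): the state, without advancing time (a new reading comes with each control period).
- r.snapshot(name): name is "side" or "top" or "wrist"; returns a dict with "pixels" (384x512x3 uint8, blue, green, red), "K" (3x3 intrinsics, pixels), "extrinsics" (4x4, takes a point from camera to world coordinates). Camera axes: x right, y down, z forward; pixel columns grow to the right and rows downward; lengths in mm; the calibration is good to about 2 mm. The wrist camera is an equidistant fisheye: a pixel r from the principal point sees the ray r / f radians off the axis. A picture is of the moment at which its call begins. There is no depth.
- r.hand_in(): hands the job in; it is judged then, once.
Trained networks look in a picture, given as the dict that the camera call returned (one of the last four; its "shot" number tells which), for a name from the list of things; names that differ only in an ending like _2 or _b are one class to them, and where a whole thing is asked for, a point or a joint stands for the part that bears it (a point fixed in the world has none). Each returns a list of dicts, best first, with "score" (0 to 1); they miss things now and then, are a little off and sometimes report something else, mostly with a low value. They report only what shows in the picture. A call takes as long as a camera call. They do not tell look-alikes from the thing itself.
- r.spot_in(picture, target): "xy" ([column, row] in pixels, amid what is visible of it).
- r.regions_of(picture, target): "pixels" (384x512 bool, what is visible of it) and "xy" ([column, row] in pixels, amid what is visible of it).
- r.landmark_of(picture, target): "xy" ([column, row] in pixels: a listed point, or the origin of a listed thing).
The state is a dict: "time": time; "joint_pos": joint angles; "qd": joint speeds; "joint_efforts": joint torques, N m; "tool_pos": TCP position; "tcp_rot": TCP orientation; "ft_force": force on the tool from outside, world axes, zero at the start; "wrist_torque": the same for the moment, N m; "finger_gap": finger opening in mm; "grip_force": force on a finger pad.
Only numpy, scipy, OpenCV 4.12 (cv2) and the standard library are available. Lean on these libraries where they do the work, as an engineer would, in place of code of your own. Each camera call takes 0.05 s, during which the arm holds its last target. There are 200 camera calls.

### The job

Make up the kit tray for the brazing torch, one part at a time and in this order, so that the oxygen part goes in with clean fingers and the flux comes last: the blue-capped arrestor into the blue cup, the red-capped arrestor into the red cup, the copper torch tip into the white cup, and the yellow flux tin into the yellow cup. Each must be left standing upright on the floor of its cup. The green-capped arrestor and the steel torch tip do not belong to this torch: leave them standing where they are.

Things in the scene. Friction and masses are not known exactly. Their poses are not given: they have to be found in the camera images.
- oxygen_arrestor: blue-capped flashback arrestor: an upright brass cylinder 26 mm in diameter and 60 mm tall, standing on a hexagonal foot nut (27 mm across flats, 14 mm high), with a blue cap (the top 12 mm) and a blue band low on the body. 0.16 kg or so, loose. Origin at the centre of its underside, z up. Any yaw; grip it across the cylinder, 14 to 60 mm above its foot.
- fuel_arrestor: red-capped flashback arrestor: an upright brass cylinder 26 mm in diameter and 60 mm tall, standing on a hexagonal foot nut (27 mm across flats, 14 mm high), with a red cap (the top 12 mm) and a red band low on the body. 0.16 kg or so, loose. Origin at the centre of its underside, z up. Any yaw; grip it across the cylinder, 14 to 60 mm above its foot.
- argon_arrestor: green-capped flashback arrestor, a look-alike that stays where it is: an upright brass cylinder 26 mm in diameter and 60 mm tall, standing on a hexagonal foot nut (27 mm across flats, 14 mm high), with a green cap (the top 12 mm) and a green band low on the body. 0.16 kg or so, loose. Origin at the centre of its underside, z up. Any yaw; grip it across the cylinder, 14 to 60 mm above its foot.
- copper_tip: torch tip of copper, 62 mm tall, standing on its brass hexagonal nut (25 mm across flats, 18 mm high); above the nut a round copper stem 16 mm in diameter up to 52 mm, then a short cone to a 9 mm end. About 0.09 kg, loose. Origin at the centre of its underside, z up. Any yaw; grip it by the stem.
- steel_tip: a look-alike that stays where it is: torch tip of grey steel, 62 mm tall, standing on its dark steel hexagonal nut (25 mm across flats, 18 mm high); above the nut a round grey steel stem 16 mm in diameter up to 52 mm, then a short cone to a 9 mm end. About 0.09 kg, loose. Origin at the centre of its underside, z up. Any yaw; grip it by the stem.
- flux_tin: yellow round lidded flux tin, upright, 44 mm in diameter over the lid (the top 10 mm), 43 mm below it, 50 mm tall, 0.15 kg or so, loose. Origin at the centre of its underside, z up.
- blue_cup: blue square open cup, fixed, 72 x 72 mm outside, 64 x 64 mm inside, walls 22 mm high and 4 mm thick, floor 4 mm thick. Origin at the centre of its underside (5 mm above the bench), z up: its inner floor is 4 mm and its rim 22 mm above the origin. x and y run along its sides. Which cup is in which corner of the tray varies.
- red_cup: red square open cup, fixed, 72 x 72 mm outside, 64 x 64 mm inside, walls 22 mm high and 4 mm thick, floor 4 mm thick. Origin at the centre of its underside (5 mm above the bench), z up: its inner floor is 4 mm and its rim 22 mm above the origin. x and y run along its sides. The cups stand two by two, 84 mm between centres, in a fixed tray.
- white_cup: white square open cup, fixed, 72 x 72 mm outside, 64 x 64 mm inside, walls 22 mm high and 4 mm thick, floor 4 mm thick. Origin at the centre of its underside (5 mm above the bench), z up: its inner floor is 4 mm and its rim 22 mm above the origin. x and y run along its sides. The tray is 200 x 200 mm, its rim 14 mm above the bench.
- yellow_cup: yellow square open cup, fixed, 72 x 72 mm outside, 64 x 64 mm inside, walls 22 mm high and 4 mm thick, floor 4 mm thick. Origin at the centre of its underside (5 mm above the bench), z up: its inner floor is 4 mm and its rim 22 mm above the origin. x and y run along its sides. Unlisted things within 0.1 m of parts and tray are under 20 mm high, save bricks beyond x = 0.72 m.
Not all that is in view belongs to the job. Leave any pink look-alike of the steel_tip alone.

How it is judged (in metres and radians):
On the way, in this order (a step that is already met when the one before it is completed fails the run):
1. the blue-capped arrestor stands released and upright on the floor of the blue cup (horizontal distance between oxygen_arrestor and blue_cup below 0.032 m and z of oxygen_arrestor in the frame of blue_cup between 0 and 0.01 m and angle between oxygen_arrestor's own z axis and vertical below 0.15 rad and linear speed of oxygen_arrestor below 0.03 m/s and contact force between oxygen_arrestor and the fingers below 0.1 N), for 0.2 s.
2. the red-capped arrestor stands released and upright on the floor of the red cup (horizontal distance between fuel_arrestor and red_cup below 0.032 m and z of fuel_arrestor in the frame of red_cup between 0 and 0.01 m and angle between fuel_arrestor's own z axis and vertical below 0.15 rad and linear speed of fuel_arrestor below 0.03 m/s and contact force between fuel_arrestor and the fingers below 0.1 N), for 0.2 s.
3. the copper torch tip stands released and upright on the floor of the white cup (horizontal distance between copper_tip and white_cup below 0.032 m and z of copper_tip in the frame of white_cup between 0 and 0.01 m and angle between copper_tip's own z axis and vertical below 0.15 rad and linear speed of copper_tip below 0.03 m/s and contact force between copper_tip and the fingers below 0.1 N), for 0.2 s.
4. the yellow flux tin stands released and upright on the floor of the yellow cup (horizontal distance between flux_tin and yellow_cup below 0.032 m and z of flux_tin in the frame of yellow_cup between 0 and 0.01 m and angle between flux_tin's own z axis and vertical below 0.15 rad and linear speed of flux_tin below 0.03 m/s and contact force between flux_tin and the fingers below 0.1 N), for 0.2 s.
At the end, for the whole second after the job is handed in: Blue- and red-capped arrestors, copper tip and flux tin stand in the blue, red, white and yellow cups: centre within 32 mm, foot under 10 mm above the cup's underside, within 0.15 rad of upright, at rest, released. Green-capped arrestor and steel tip upright, within 25 mm of their start (all of step 1 and all of step 2 and all of step 3 and all of step 4 and distance of each of argon_arrestor, steel_tip from where it was at the start of the episode below 0.025 m and angle between each of argon_arrestor, steel_tip's own z axis and vertical below 0.15 rad); the robot touches nothing.
It fails at once if the green-capped arrestor is moved from its place by more than 25 mm or tipped over (distance of argon_arrestor from where it was at the start of the episode above 0.025 m or angle between argon_arrestor's own z axis and vertical above 0.5 rad).
It fails at once if the steel torch tip is moved from its place by more than 25 mm or tipped over (distance of steel_tip from where it was at the start of the episode above 0.025 m or angle between steel_tip's own z axis and vertical above 0.5 rad).
It also fails if it takes over 106 s, if anything falls off the work surface, if the arm or the gripper's body presses on something with over 40 N, if the wrist force passes 120 N, or if a joint passes its speed limit or range.

## Working session

There is one attempt and no reset: what is moved stays moved. The work goes in short steps, Python scripts to look and compute and a tool call to move; the robot and the scene stay as the last step left them, time stands still between calls to the robot, and variables do not carry over. Pictures are saved under pics/ and viewed, at most 14 in all, crops included, and the job is handed in when it is done.

Besides the shell and the picture viewer there is one more tool, called after "Emit:" by a JSON object that holds its "name" and its "arguments", one argument or row to a line. carry_out: Moves the arm, as the interface text tells. Its arguments: {"type":"object","properties":{"commands":{"type":"array","items":{"type":"object","properties":{"jaw":{"type":"number"},"translation":{"type":"array","items":{"type":"number"}},"spin":{"type":"number"}}}},"squeeze":{"type":"number"}},"required":["commands"]}

```bash
mkdir -p pics; ls
cat > h.py <<'E'
import numpy as np, cv2
from bench import r
names=["oxygen_arrestor","fuel_arrestor","argon_arrestor","copper_tip","steel_tip","flux_tin","blue_cup","red_cup","white_cup","yellow_cup"]
def ray(p,uv):
    K=np.array(p["K"]);E=np.array(p["extrinsics"])
    x=(uv[0]-K[0,2])/K[0,0];y=(uv[1]-K[1,2])/K[1,1]
    if p.get("fish"):
        t=np.hypot(x,y);s=np.sin(t)/t if t>1e-9 else 1;d=np.array([x*s,y*s,np.cos(t)])
    else: d=np.array([x,y,1.])
    d=E[:3,:3]@d
    return E[:3,3],d/np.linalg.norm(d)
def atz(p,uv,z):
    o,d=ray(p,uv);return o+d*(z-o[2])/d[2]
def tri(rs):
    A=0;b=0
    for o,d in rs:
        M=np.eye(3)-np.outer(d,d);A=A+M;b=b+M@o
    return np.linalg.solve(A,b)
def snap(n,fn=None):
    p=r.snapshot(n);p["fish"]=n=="wrist"
    if fn: cv2.imwrite("pics/"+fn,p["pixels"])
    return p
E
python3 - <<'E'
from h import *
np.set_printoptions(precision=1,suppress=True)
P={n:snap(n,n+"0.png") for n in("side","top","wrist")}
for n,p in P.items():
    print(n,p["K"][0],np.array(p["extrinsics"])[:3].tolist())
    if n=="wrist":continue
    for t in names:
        print(n,t,[(np.round(l["xy"]).tolist(),round(l["score"],2),atz(p,l["xy"],5 if "cup" in t else 0)[:2].round().tolist()) for l in r.landmark_of(p,t)[:4]])
E
```

```text
pics
side [377.9   0.  261.8] [[0.9763609543298474, -0.10770949631474049, 0.18739784220671915, 342.4032620662673], [-0.21552868565629404, -0.5506493599136497, 0.8064320604278814, -661.8165104159172], [0.016330110819583556, -0.8277583867471914, -0.5608470207198283, 484.5710037477388]]
side oxygen_arrestor [([260.0, 222.0], 0.87, [478.0, -74.0]), ([337.0, 246.0], 0.16, [604.0, -173.0])]
side fuel_arrestor [([319.0, 212.0], 0.83, [607.0, -64.0]), ([370.0, 296.0], 0.19, [613.0, -296.0])]
side argon_arrestor [([277.0, 315.0], 0.82, [454.0, -301.0])]
side copper_tip [([337.0, 247.0], 0.68, [604.0, -175.0])]
side steel_tip [([236.0, 277.0], 0.85, [404.0, -212.0]), ([222.0, 248.0], 0.8, [390.0, -134.0]), ([264.0, 262.0], 0.72, [459.0, -186.0]), ([202.0, 270.0], 0.57, [350.0, -184.0])]
side flux_tin [([374.0, 293.0], 0.79, [621.0, -293.0])]
side blue_cup [([286.0, 140.0], 0.75, [625.0, 266.0]), ([370.0, 294.0], 0.62, [611.0, -296.0])]
side red_cup [([282.0, 160.0], 0.89, [584.0, 160.0]), ([286.0, 141.0], 0.21, [624.0, 264.0])]
side white_cup [([248.0, 153.0], 0.9, [507.0, 211.0])]
side yellow
[... 646 characters left out ...]
4, [349.0, -192.0]), ([350.0, 230.0], 0.7, [406.0, -227.0]), ([313.0, 236.0], 0.68, [393.0, -144.0]), ([327.0, 209.0], 0.64, [454.0, -176.0])]
top flux_tin [([377.0, 140.0], 0.86, [609.0, -293.0])]
top blue_cup [([134.0, 134.0], 0.58, [624.0, 254.0])]
top red_cup [([165.0, 148.0], 0.95, [591.0, 185.0])]
top white_cup [([152.0, 183.0], 0.88, [513.0, 211.0])]
top yellow_cup [([119.0, 171.0], 0.62, [541.0, 286.0])]
wrist [297.3   0.  258.2] [[0.39286733029434495, -0.8752404173347046, -0.28215150655483767, 308.6658358705323], [-0.9195939768913741, -0.374410167975487, -0.11901236818781695, -520.8310344598417], [-0.0014759581630370226, 0.30622089736061137, -0.9519593392404746, 372.56121996454056]]
```

View pics/side0.png

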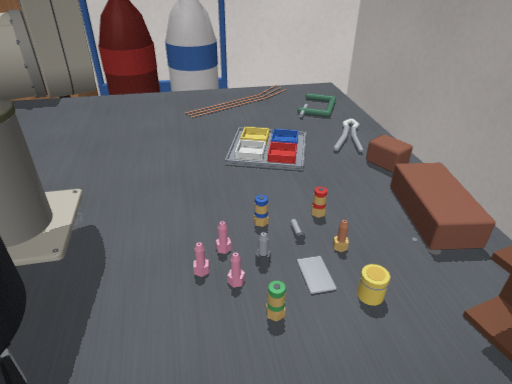

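View pics/top0.png

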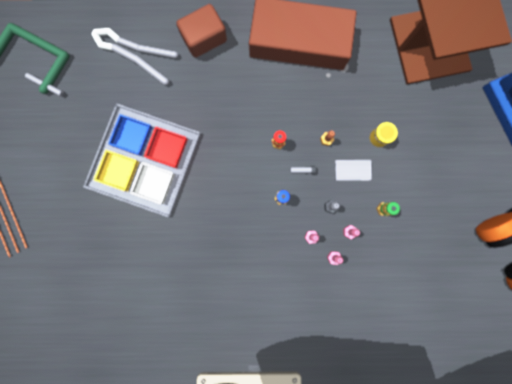

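The side view has the blue cap at (261,200), the red cap at (320,192), the copper tip at (342,235), the tin at (374,285), the green cap at (277,290), the steel tip at (264,247) and three pink look-alikes around (200–236,235–270). The top view shows the tray with blue (130,134), red (166,147), yellow (117,170) and white (154,183).

Possible mix-ups:
- **Arrestors:** blue (283,197 top), red (280,138) and green (393,209).
- **Tips:** copper (328,138), steel (333,207) and pinks (312,237), (352,232), (336,258).
- **Tin:** yellow tin (384,134), not the yellow cup (117,170).

My picks are blue, red, copper and the yellow tin.

```bash
cat > m.py <<'E'
from h import *
np.set_printoptions(precision=1,suppress=True)
H={"blue":[(105,90,60),(125,255,255)],"red":[(0,150,70),(5,255,255)],"yellow":[(22,150,90),(32,255,255)],"green":[(50,90,50),(80,255,255)]}
def blob(p,col,box):
    h=cv2.cvtColor(p["pixels"],cv2.COLOR_BGR2HSV);m=cv2.inRange(h,*[np.array(a) for a in H[col]])
    if col=="red": m|=cv2.inRange(h,np.array((174,150,70)),np.array((180,255,255)))
    z=np.zeros_like(m);x0,y0,x1,y1=[int(v) for v in box];z[y0:y1,x0:x1]=m[y0:y1,x0:x1]
    n,l,s,c=cv2.connectedComponentsWithStats(z)
    i=1+np.argmax(s[1:,4]);return c[i],s[i],l==i
E
python3 - <<'E'
from m import *
s=snap("side");t=snap("top")
# region masks for parts and cups
for n in names:
    R={}
    for k,p in(("s",s),("t",t)):
        g=[q for q in r.regions_of(p,n)[:3]]
        R[k]=g; print(n,k,[(np.round(q["xy"],1).tolist(),round(q["score"],2),int(q["pixels"].sum())) for q in g])
    if R["s"] and R["t"]:
        a,b=R["s"][0],R["t"][0]
        print("   tri",tri([ray(s,a["xy"]),ray(t,b["xy"])]))
for c,bs,bt in(("blue",(245,190,277,210),(270,185,295,210)),("red",(308,184,332,200),(268,128,292,146)),("green",(265,280,290,298),(385,200,402,218))):
    A=blob(s,c,bs);B=blob(t,c,bt);print(c,A[0],A[1],B[0],B[1],tri([ray(s,A[0]),ray(t,B[0])]), atz(t,B[0],57),atz(s,A[0],56))
im=np.hstack([cv2.resize(t["pixels"][90:230,90:210],None,fx=3.3,fy=4,interpolation=2),cv2.resize(t["pixels"][120:225,260:410],None,fx=2.6,fy=5.3333,interpolation=2)])
cv2.imwrite("pics/c1.png",cv2.resize(im,(788,560)))
print(r.sense()["tcp_rot"])
E
```

```text
oxygen_arrestor s [([258.8, 208.6], 0.86, 383), ([247.9, 148.6], 0.38, 575)]
oxygen_arrestor t [([277.4, 198.9], 0.5, 159)]
   tri [474.9 -64.7  28.1]
fuel_arrestor s [([320.4, 199.9], 0.8, 356)]
fuel_arrestor t [([279.1, 141.2], 0.74, 195)]
   tri [601.2 -70.   35.5]
argon_arrestor s [([273.6, 299.4], 0.56, 651)]
argon_arrestor t [([386.6, 206.1], 0.63, 253)]
   tri [ 453.2 -296.4   30.8]
copper_tip s [([340.3, 239.4], 0.79, 299), ([285.0, 134.9], 0.75, 344)]
copper_tip t [([325.7, 139.9], 0.64, 130), ([280.3, 140.4], 0.31, 177)]
   tri [ 606.4 -174.    17.2]
steel_tip s [([200.4, 262.9], 0.93, 360), ([224.9, 242.1], 0.87, 327), ([235.2, 273.9], 0.73, 353)]
steel_tip t [([352.8, 229.3], 0.63, 162), ([329.1, 207.4], 0.51, 102)]
   tri [ 378.2 -217.7   49.4]
flux_tin s [([372.9, 283.8], 0.8, 1039)]
flux_tin t [([379.3, 134.0], 0.58, 470)]
   tri [ 616.  -290.7   21.9]
blue_cup s [([284.1, 135.4], 0.91, 372), ([257.7, 209.9], 0.46, 341)]
blue_cup t [([133.4, 134.0], 0.95, 1157), ([278.3, 197.4], 0.15, 186)]
   tri [615.3 247.   30.8]
red_cup s [([282.7, 155.0], 0.64, 521)]
red_cup t [([166.0, 145.7], 0.65, 1187), ([278.3, 140.4], 0.36, 220)]
   tri [594.7 182.    6.5]
white_cup s [([248.5, 149.8], 0.61, 611)]
white_cup t [([151.4, 184.3], 0.86, 1151)]
   tri [507.7 210.   15.8]
yellow_cup s [([254.9, 132.6], 0.59, 363)]
yellow_cup t [([115.4, 172.1], 0.96, 1174)]
   tri [536.7 284.   28.2]
blue [261.  200.1] [255 195  13  11 113] [283.4 196. ] [277 189  14  14 142] [478.  -75.2  56.2] [478.4 -75.3  57. ] [477.5 -74.9  56. ]
red [320.3 192. ] [315 187  12  11  93] [279.5 136.6] [274 131  12  12 103] [603.  -68.8  54.7] [603.1 -68.8  57. ] [601.5 -70.7  56. ]
green [276.5 289.3] [268 281  18  17 219] [392.9 208.1] [387 202  13  13 135] [ 451.7 -300.1   56.9] [ 452.1 -300.2   57. ] [ 451.6 -299.3   56. ]
[-180.    -0.    23.2]
```

View pics/c1.png

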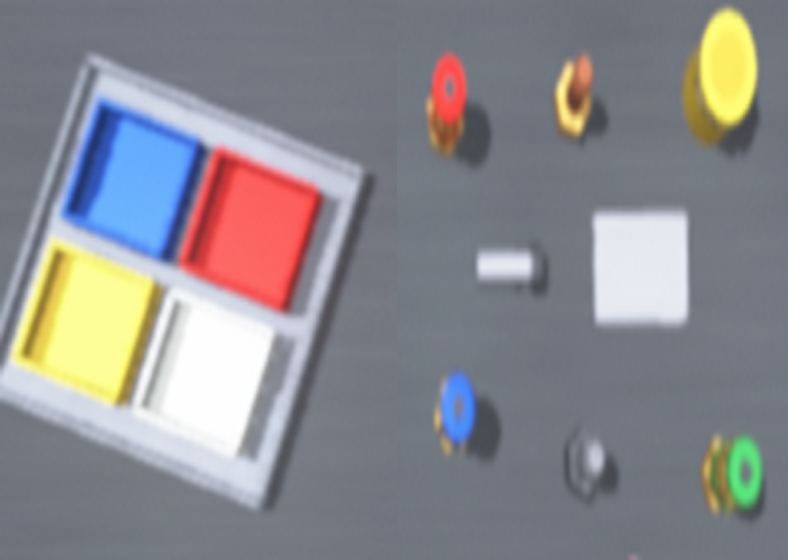

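The close crop confirms the choice: solid-coloured caps, the copper cone on a brass nut, and the yellow lid. Cap heights triangulate to about 56 mm, which agrees with the text. I'll spin to yaw 0 and move toward the blue arrestor.

Emit:
{"name": "carry_out", "arguments": {
  "commands": [
    {"spin": 0.101},
    {"spin": 0.101},
    {"spin": 0.101},
    {"spin": 0.102},
    {"translation": [0.017,-0.033,0]},
    {"translation": [0.017,-0.033,0]},
    {"translation": [0.017,-0.033,0]},
    {"translation": [0.017,-0.033,0]}
  ],
  "squeeze": 40
}}

```text
invalid input
```

Emit:
{"name": "carry_out", "arguments": {
  "commands": [
    {"translation": [0.017,-0.033,0]},
    {"translation": [0.017,-0.033,0]},
    {"translation": [0.017,-0.033,0]},
    {"translation": [0.017,-0.033,0]},
    {"translation": [0.017,-0.033,0]},
    {"translation": [0.017,-0.033,0]},
    {"translation": [0.017,-0.033,0]},
    {"translation": [0.017,-0.033,0]}
  ]
}}

```text
invalid input
```

Run:
```python
from m import *
s=r.sense();print(s["time"],s["tool_pos"],s["tcp_rot"],s["finger_gap"])
w=snap("wrist","w1.png");t=snap("top");sd=snap("side")
for n in ("oxygen_arrestor","fuel_arrestor","copper_tip","flux_tin"):
    for k,p in(("w",w),("t",t),("s",sd)):
        print(n,k,[(np.round(l["xy"]).tolist(),round(l["score"],2),atz(p,l["xy"],0)[:2].round().tolist()) for l in r.landmark_of(p,n)[:2]])
# cups by rim rectangles (top view)
C={}
for c,b in(("blue",(105,110,152,156)),("red",(146,125,190,170)),("yellow",(90,148,140,194))):
    B=blob(t,c,b);rc=cv2.minAreaRect(np.argwhere(B[2])[:,::-1].astype(np.float32));print(c,B[1],B[0],rc,atz(t,rc[0],20),atz(t,rc[0],27))
for n,uv in(("tin",(387,132.5)),("cu",(332,132))):print(n,atz(t,uv,50 if n=="tin" else 60))
```

```text
2.25 [ 236.3 -551.5  231.3] [-180.    -0.    23.2] 85.27479671414031
oxygen_arrestor w []
oxygen_arrestor t [([277.0, 198.0], 0.67, [479.0, -66.0])]
oxygen_arrestor s [([261.0, 224.0], 0.66, [477.0, -80.0]), ([262.0, 264.0], 0.61, [455.0, -190.0])]
fuel_arrestor w []
fuel_arrestor t [([279.0, 145.0], 0.75, [599.0, -72.0])]
fuel_arrestor s [([317.0, 213.0], 0.57, [600.0, -68.0])]
copper_tip w []
copper_tip t [([325.0, 141.0], 0.62, [606.0, -175.0])]
copper_tip s [([284.0, 139.0], 0.74, [624.0, 286.0]), ([340.0, 245.0], 0.56, [610.0, -172.0])]
flux_tin w []
flux_tin t [([377.0, 140.0], 0.66, [609.0, -293.0])]
flux_tin s [([366.0, 293.0], 0.88, [608.0, -289.0])]
blue [ 108  114   44   42 1186] [129.8 134.5] ((129.7191925048828, 134.5821990966797), (36.39979553222656, 33.356727600097656), 20.556045532226562) [618.7 258.6  20. ] [616.9 256.   27. ]
red [ 146  128   41   39 1046] [165.5 146.9] ((165.4830780029297, 146.964599609375), (34.169532775878906, 31.118677139282227), 19.440034866333008) [590.5 179.4  20. ] [589.  177.5  27. ]
yellow [ 96 152  16  29 195] [103.7 166.5] ((104.01722717285156, 166.20689392089844), (6.870728015899658, 29.339862823486328), 21.801406860351562) [548.6 312.9  20. ] [547.5 309.8  27. ]
tin [ 612.4 -297.    50. ]
cu [ 611.5 -178.2   60. ]
```

View pics/w1.png

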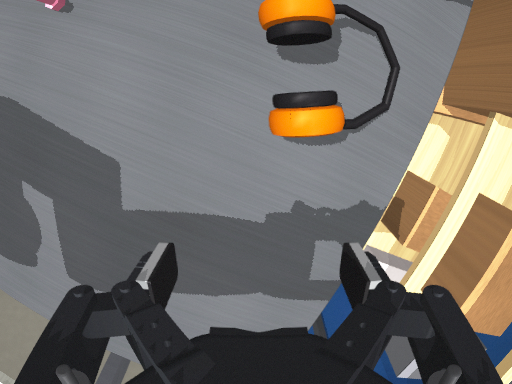

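The wrist view shows only the open fingers and an earmuff, with no parts in view. The moves were refused, so rows probably need all three fields.

Emit:
{"name": "carry_out", "arguments": {
  "commands": [
    {"jaw": 0.085,"translation": [0,0,0],"spin": 0.101},
    {"jaw": 0.085,"translation": [0,0,0],"spin": 0.101},
    {"jaw": 0.085,"translation": [0,0,0],"spin": 0.101},
    {"jaw": 0.085,"translation": [0,0,0],"spin": 0.102},
    {"jaw": 0.085,"translation": [0.017,-0.033,0],"spin": 0},
    {"jaw": 0.085,"translation": [0.017,-0.033,0],"spin": 0},
    {"jaw": 0.085,"translation": [0.017,-0.033,0],"spin": 0},
    {"jaw": 0.085,"translation": [0.017,-0.033,0],"spin": 0}
  ],
  "squeeze": 40
}}

```text
time: 3.67
tool_pos: [304.6, -418.2, 231.1]
tcp_rot: [-180.0, -0.0, -0.1]
ft_force: [1.4, -0.6, 0.0]
finger_gap: 84.9
grip_force: 0.0
```

Emit:
{"name": "carry_out", "arguments": {
  "commands": [
    {"jaw": 0.085,"translation": [0.017,-0.033,0],"spin": 0},
    {"jaw": 0.085,"translation": [0.017,-0.033,0],"spin": 0},
    {"jaw": 0.085,"translation": [0.017,-0.033,0],"spin": 0},
    {"jaw": 0.085,"translation": [0.017,-0.033,0],"spin": 0},
    {"jaw": 0.085,"translation": [0.017,-0.033,0],"spin": 0},
    {"jaw": 0.085,"translation": [0.017,-0.033,0],"spin": 0},
    {"jaw": 0.085,"translation": [0.017,-0.033,0],"spin": 0},
    {"jaw": 0.085,"translation": [0.017,-0.033,0],"spin": 0}
  ]
}}

```text
time: 4.33
tool_pos: [440.9, -153.8, 231.6]
tcp_rot: [180.0, -0.0, -0.0]
ft_force: [-0.3, -0.8, -0.3]
finger_gap: 85.2
grip_force: 0.0
```

Run:
```python
from m import *
s=r.sense();print(s["time"],s["tool_pos"],s["tcp_rot"],s["finger_gap"],s["joint_pos"])
w=snap("wrist","w2.png")
for n in ("oxygen_arrestor","fuel_arrestor","copper_tip"):
    print(n,[(np.round(l["xy"]).tolist(),round(l["score"],2),atz(w,l["xy"],0)[:2].round().tolist()) for l in r.landmark_of(w,n)[:3]])
```

```text
4.3333 [ 440.9 -153.8  231.6] [180.  -0.  -0.] 85.19427577400107 [-25.5 -13.7 105.6  -0.   88.   64.5]
oxygen_arrestor [([196.0, 130.0], 0.67, [479.0, -74.0])]
fuel_arrestor [([191.0, 31.0], 0.84, [608.0, -70.0])]
copper_tip [([274.0, 29.0], 0.66, [607.0, -174.0])]
```

View pics/w2.png

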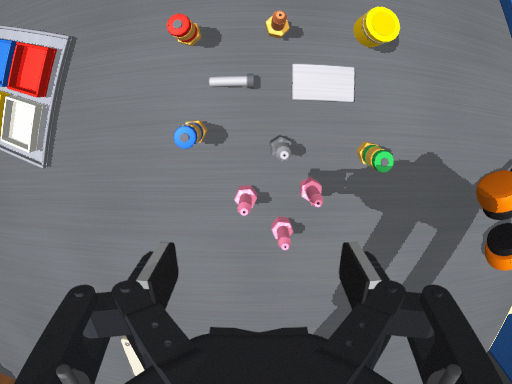

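The wrist view agrees: blue cap (186,137), red (180,26), copper (280,20), tin (378,28). Steel (284,150), the pinks and green (382,158) are well clear. Going down on the blue arrestor.

Emit:
{"name": "carry_out", "arguments": {
  "commands": [
    {"jaw": 0.085,"translation": [0.0125,-0.0265,0.0],"spin": 0},
    {"jaw": 0.085,"translation": [0.0125,-0.0265,0.0],"spin": 0},
    {"jaw": 0.085,"translation": [0.0125,-0.0265,0],"spin": 0},
    {"jaw": 0.085,"translation": [0,0,0.035],"spin": 0},
    {"jaw": 0.085,"translation": [0,0,0.035],"spin": 0},
    {"jaw": 0.085,"translation": [0,0,0.035],"spin": 0},
    {"jaw": 0.085,"translation": [0,0,0.03],"spin": 0},
    {"jaw": 0.085,"translation": [0,0,0],"spin": 0}
  ]
}}

```text
time: 5.2
tool_pos: [472.7, -76.4, 89.5]
tcp_rot: [-179.9, 0.6, -0.1]
ft_force: [-1.4, 0.5, -1.0]
finger_gap: 85.1
grip_force: 0.0
```

Run:
```python
from m import *
s=r.sense();print(s["time"],s["tool_pos"],s["tcp_rot"])
w=snap("wrist","w3.png")
B=blob(w,"blue",(150,100,400,330));print(B[0],B[1],atz(w,B[0],57))
```

```text
5.2 [472.7 -76.4  89.5] [-179.9    0.6   -0.1]
[254.2 212.4] [ 234  193   41   41 1128] [479.8 -74.2  57. ]
```

View pics/w3.png

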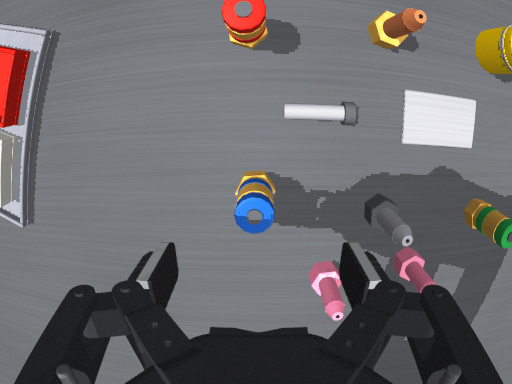

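The wrist view shows the blue cap at (254,212), centred between the open fingers. Descending.

Emit:
{"name": "carry_out", "arguments": {
  "commands": [
    {"jaw": 0.085,"translation": [0.002,0,0.02],"spin": 0},
    {"jaw": 0.085,"translation": [0,0,0.02],"spin": 0},
    {"jaw": 0.085,"translation": [0,0,0.02],"spin": 0},
    {"jaw": 0.085,"translation": [0,0,0.008],"spin": 0},
    {"jaw": 0.085,"translation": [0,0,0],"spin": 0},
    {"jaw": 0.085,"translation": [0,0,0],"spin": 0},
    {"jaw": 0.085,"translation": [0,0,0],"spin": 0},
    {"jaw": 0.085,"translation": [0,0,0],"spin": 0}
  ]
}}

```text
time: 5.92
tool_pos: [481.4, -76.6, 30.3]
tcp_rot: [180.0, -0.2, -0.0]
ft_force: [0.2, -0.1, 0.4]
finger_gap: 85.0
grip_force: 0.0
```

Emit:
{"name": "carry_out", "arguments": {
  "commands": [
    {"jaw": 0.02,"translation": [0,0,0],"spin": 0},
    {"jaw": 0.02,"translation": [0,0,0],"spin": 0},
    {"jaw": 0.02,"translation": [0,0,0],"spin": 0},
    {"jaw": 0.02,"translation": [0,0,0],"spin": 0},
    {"jaw": 0.02,"translation": [0,0,0],"spin": 0},
    {"jaw": 0.02,"translation": [0,0,0],"spin": 0},
    {"jaw": 0.02,"translation": [0,0,0],"spin": 0},
    {"jaw": 0.02,"translation": [0,0,0],"spin": 0}
  ]
}}

```text
time: 6.58
tool_pos: [480.0, -75.9, 28.4]
tcp_rot: [-180.0, -0.0, -0.0]
ft_force: [-1.7, 2.0, 3.9]
finger_gap: 24.7
grip_force: 39.1
```

Emit:
{"name": "carry_out", "arguments": {
  "commands": [
    {"jaw": 0.02,"translation": [0,0,-0.015],"spin": 0},
    {"jaw": 0.02,"translation": [0,0,-0.03],"spin": 0},
    {"jaw": 0.02,"translation": [0,0,-0.03],"spin": 0},
    {"jaw": 0.02,"translation": [0,0,-0.03],"spin": 0},
    {"jaw": 0.02,"translation": [0.008,-0.018,-0.01],"spin": 0},
    {"jaw": 0.02,"translation": [0.014,-0.033,0],"spin": 0},
    {"jaw": 0.02,"translation": [0.014,-0.033,0],"spin": 0},
    {"jaw": 0.02,"translation": [0.014,-0.033,0],"spin": 0}
  ]
}}

```text
time: 7.25
tool_pos: [530.4, 41.9, 143.5]
tcp_rot: [180.0, -0.0, -0.1]
ft_force: [0.1, -0.2, -1.2]
finger_gap: 25.2
grip_force: 39.5
```

Emit:
{"name": "carry_out", "arguments": {
  "commands": [
    {"jaw": 0.02,"translation": [0.014,-0.033,0],"spin": 0},
    {"jaw": 0.02,"translation": [0.014,-0.033,0],"spin": 0},
    {"jaw": 0.02,"translation": [0.014,-0.033,0],"spin": 0},
    {"jaw": 0.02,"translation": [0.014,-0.033,0],"spin": 0},
    {"jaw": 0.02,"translation": [0.014,-0.033,0],"spin": 0},
    {"jaw": 0.02,"translation": [0.008,-0.024,0],"spin": 0},
    {"jaw": 0.02,"translation": [0,0,0],"spin": 0},
    {"jaw": 0.02,"translation": [0,0,0],"spin": 0}
  ]
}}

```text
time: 7.92
tool_pos: [607.6, 231.1, 142.1]
tcp_rot: [180.0, 0.1, 0.1]
ft_force: [-0.1, -0.3, -1.3]
finger_gap: 24.7
grip_force: 39.5
```

Run:
```python
from m import *
s=r.sense();print(s["time"],s["tool_pos"],s["tcp_rot"],s["finger_gap"])
w=snap("wrist","w4.png")
for n in names[6:]:
    print(n,[(np.round(l["xy"]).tolist(),round(l["score"],2),atz(w,l["xy"],5)[:2].round().tolist()) for l in r.landmark_of(w,n)[:3]])
    print(n,[(np.round(l["xy"]).tolist(),round(l["score"],2),atz(w,l["xy"],15)[:2].round().tolist()) for l in r.regions_of(w,n)[:2]])
```

```text
7.9167 [607.6 231.1 142.1] [180.    0.1   0.1] 24.684548835423065
blue_cup [([230.0, 166.0], 0.63, [620.0, 258.0])]
blue_cup [([223.0, 166.0], 0.97, [623.0, 263.0])]
red_cup [([310.0, 198.0], 0.75, [587.0, 179.0])]
red_cup [([312.0, 201.0], 0.76, [588.0, 179.0])]
white_cup []
white_cup [([317.0, 254.0], 0.75, [528.0, 168.0])]
yellow_cup [([206.0, 239.0], 0.86, [541.0, 286.0])]
yellow_cup [([192.0, 232.0], 0.64, [554.0, 298.0])]
```

View pics/w4.png

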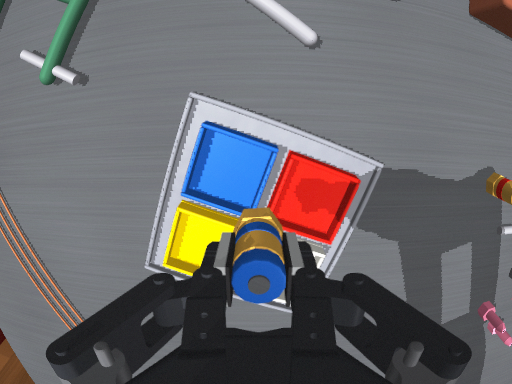

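The wrist view shows the blue arrestor held upright, the blue cup at (232,167), red (314,197) and yellow (200,238). The cup estimates agree within 3 mm, so I'll place it.

Emit:
{"name": "carry_out", "arguments": {
  "commands": [
    {"jaw": 0.02,"translation": [0.006,-0.014,0],"spin": 0},
    {"jaw": 0.02,"translation": [0.006,-0.013,0],"spin": 0},
    {"jaw": 0.02,"translation": [0,0,0.02],"spin": 0},
    {"jaw": 0.02,"translation": [0,0,0.025],"spin": 0},
    {"jaw": 0.02,"translation": [0,0,0.025],"spin": 0},
    {"jaw": 0.02,"translation": [0,0,0.02],"spin": 0},
    {"jaw": 0.02,"translation": [0,0,0],"spin": 0},
    {"jaw": 0.02,"translation": [0,0,0],"spin": 0}
  ]
}}

```text
time: 9.03
tool_pos: [618.7, 256.3, 52.0]
tcp_rot: [179.9, 0.2, -0.0]
ft_force: [-0.7, 0.1, -0.0]
finger_gap: 24.6
grip_force: 39.6
```

Emit:
{"name": "carry_out", "arguments": {
  "commands": [
    {"jaw": 0.02,"translation": [0,0,0.006],"spin": 0},
    {"jaw": 0.02,"translation": [0,0,0.005],"spin": 0},
    {"jaw": 0.02,"translation": [0,0,0.002],"spin": 0},
    {"jaw": 0.02,"translation": [0,0,0],"spin": 0},
    {"jaw": 0.02,"translation": [0,0,0],"spin": 0},
    {"jaw": 0.02,"translation": [0,0,0],"spin": 0},
    {"jaw": 0.02,"translation": [0,0,0],"spin": 0},
    {"jaw": 0.02,"translation": [0,0,0],"spin": 0}
  ]
}}

```text
time: 9.7
tool_pos: [620.2, 257.0, 40.6]
tcp_rot: [-180.0, -0.0, -0.0]
ft_force: [1.0, 0.2, -1.4]
finger_gap: 25.0
grip_force: 39.6
```

Emit:
{"name": "carry_out", "arguments": {
  "commands": [
    {"jaw": 0.02,"translation": [-0.001,0,0.002],"spin": 0},
    {"jaw": 0.02,"translation": [0,0,0.001],"spin": 0},
    {"jaw": 0.02,"translation": [0,0,0],"spin": 0},
    {"jaw": 0.02,"translation": [0,0,0],"spin": 0},
    {"jaw": 0.03,"translation": [0,0,0],"spin": 0},
    {"jaw": 0.05,"translation": [0,0,0],"spin": 0},
    {"jaw": 0.05,"translation": [0,0,0],"spin": 0},
    {"jaw": 0.05,"translation": [0,0,0],"spin": 0}
  ]
}}

```text
time: 10.37
tool_pos: [619.0, 256.9, 37.2]
tcp_rot: [180.0, 0.0, -0.0]
ft_force: [-0.6, 0.2, -0.6]
finger_gap: 49.8
grip_force: 0.0
```

Emit:
{"name": "carry_out", "arguments": {
  "commands": [
    {"jaw": 0.05,"translation": [0,0,0],"spin": 0},
    {"jaw": 0.05,"translation": [0,0,0],"spin": 0},
    {"jaw": 0.05,"translation": [0,0,-0.02],"spin": 0},
    {"jaw": 0.05,"translation": [0,0,-0.025],"spin": 0},
    {"jaw": 0.05,"translation": [0,0,-0.035],"spin": 0},
    {"jaw": 0.085,"translation": [0,0,-0.035],"spin": 0},
    {"jaw": 0.085,"translation": [0,0,0],"spin": 0},
    {"jaw": 0.085,"translation": [0,0,0],"spin": 0}
  ]
}}

```text
time: 11.03
tool_pos: [621.3, 257.7, 156.6]
tcp_rot: [-179.9, -0.4, -0.0]
ft_force: [-0.0, 0.6, -0.9]
finger_gap: 83.3
grip_force: 0.0
```

Run:
```python
from m import *
s=r.sense();print(s["time"],s["tool_pos"],s["tcp_rot"],s["finger_gap"])
w=snap("wrist","w5.png");t=snap("top");cv2.imwrite("pics/t5.png",cv2.resize(t["pixels"][90:230,80:210],None,fx=4,fy=4))
for p in(w,t):
    print([(np.round(l["xy"]).tolist(),round(l["score"],2),atz(p,l["xy"],9)[:2].round().tolist()) for l in r.landmark_of(p,"oxygen_arrestor")[:3]])
```

```text
11.0333 [621.3 257.7 156.6] [-179.9   -0.4   -0. ] 83.30963116405906
[([258.0, 179.0], 0.79, [620.0, 257.0])]
[([128.0, 136.0], 0.72, [619.0, 266.0])]
```

View pics/w5.png

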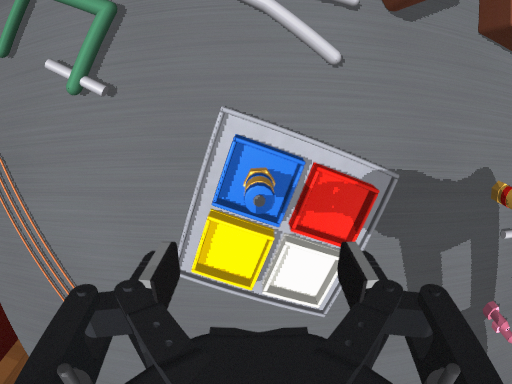

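The blue arrestor stands upright amid the blue cup at (260,190). Next, the red one.

Emit:
{"name": "carry_out", "arguments": {
  "commands": [
    {"jaw": 0.085,"translation": [0,0.027,0],"spin": 0},
    {"jaw": 0.085,"translation": [-0.002,0.036,0],"spin": 0},
    {"jaw": 0.085,"translation": [-0.002,0.036,0],"spin": 0},
    {"jaw": 0.085,"translation": [-0.002,0.036,0],"spin": 0},
    {"jaw": 0.085,"translation": [-0.002,0.036,0],"spin": 0},
    {"jaw": 0.085,"translation": [-0.002,0.036,0],"spin": 0},
    {"jaw": 0.085,"translation": [-0.002,0.036,0],"spin": 0},
    {"jaw": 0.085,"translation": [-0.002,0.036,0],"spin": 0}
  ]
}}

```text
time: 11.9
tool_pos: [603.5, -23.6, 150.5]
tcp_rot: [-180.0, 0.2, -0.0]
ft_force: [0.8, 0.4, 0.4]
finger_gap: 84.7
grip_force: 0.0
```

Emit:
{"name": "carry_out", "arguments": {
  "commands": [
    {"jaw": 0.085,"translation": [-0.002,0.03,0],"spin": 0},
    {"jaw": 0.085,"translation": [0,0.018,0],"spin": 0},
    {"jaw": 0.085,"translation": [0,0,0.02],"spin": 0},
    {"jaw": 0.085,"translation": [0,0,0.025],"spin": 0},
    {"jaw": 0.085,"translation": [0,0,0.015],"spin": 0},
    {"jaw": 0.085,"translation": [0,0,0],"spin": 0},
    {"jaw": 0.085,"translation": [0,0,0],"spin": 0},
    {"jaw": 0.085,"translation": [0,0,0],"spin": 0}
  ]
}}

```text
time: 12.57
tool_pos: [603.0, -70.0, 92.6]
tcp_rot: [-180.0, 0.0, 0.0]
ft_force: [-0.1, 0.6, -0.4]
finger_gap: 85.2
grip_force: 0.0
```

Run:
```python
from m import *
s=r.sense();print(s["time"],s["tool_pos"],s["tcp_rot"])
w=snap("wrist","w6.png")
B=blob(w,"red",(150,100,400,330));print(B[0],B[1],atz(w,B[0],57))
for n in("fuel_arrestor","copper_tip","flux_tin"):
  print(n,[(np.round(l["xy"]).tolist(),round(l["score"],2),atz(w,l["xy"],0)[:2].round().tolist()) for l in r.landmark_of(w,n)[:3]])
```

```text
12.5667 [603.  -70.   92.6] [-180.    0.    0.]
[255.3 218.3] [ 236  200   39   39 1023] [605.  -68.5  57. ]
fuel_arrestor [([256.0, 188.0], 0.96, [608.0, -69.0])]
copper_tip [([379.0, 187.0], 0.62, [608.0, -176.0]), ([26.0, 265.0], 0.33, [511.0, 212.0])]
flux_tin [([480.0, 186.0], 0.61, [610.0, -297.0])]
```

Emit:
{"name": "carry_out", "arguments": {
  "commands": [
    {"jaw": 0.085,"translation": [0.001,-0.001,0.02],"spin": 0},
    {"jaw": 0.085,"translation": [0,0,0.02],"spin": 0},
    {"jaw": 0.085,"translation": [0,0,0.017],"spin": 0},
    {"jaw": 0.085,"translation": [0,0,0.007],"spin": 0},
    {"jaw": 0.085,"translation": [0,0,0],"spin": 0},
    {"jaw": 0.085,"translation": [0,0,0],"spin": 0},
    {"jaw": 0.02,"translation": [0,0,0],"spin": 0},
    {"jaw": 0.02,"translation": [0,0,0],"spin": 0}
  ]
}}

```text
time: 13.43
tool_pos: [605.2, -69.3, 30.1]
tcp_rot: [180.0, -0.2, -0.0]
ft_force: [-0.5, -1.2, 0.7]
finger_gap: 63.5
grip_force: 0.0
```

Emit:
{"name": "carry_out", "arguments": {
  "commands": [
    {"jaw": 0.02,"translation": [0,0,0],"spin": 0},
    {"jaw": 0.02,"translation": [0,0,0],"spin": 0},
    {"jaw": 0.02,"translation": [0,0,0],"spin": 0},
    {"jaw": 0.02,"translation": [0,0,0],"spin": 0},
    {"jaw": 0.02,"translation": [0,0,0],"spin": 0},
    {"jaw": 0.02,"translation": [0,0,0],"spin": 0},
    {"jaw": 0.02,"translation": [0,0,0],"spin": 0},
    {"jaw": 0.02,"translation": [0,0,0],"spin": 0}
  ]
}}

```text
time: 14.1
tool_pos: [604.4, -69.1, 28.9]
tcp_rot: [180.0, -0.1, -0.0]
ft_force: [-1.3, 0.7, 4.7]
finger_gap: 24.8
grip_force: 39.2
```

Emit:
{"name": "carry_out", "arguments": {
  "commands": [
    {"jaw": 0.02,"translation": [0,0,-0.015],"spin": 0},
    {"jaw": 0.02,"translation": [0,0,-0.03],"spin": 0},
    {"jaw": 0.02,"translation": [0,0,-0.03],"spin": 0},
    {"jaw": 0.02,"translation": [0,0,-0.03],"spin": 0},
    {"jaw": 0.02,"translation": [-0.002,-0.018,-0.01],"spin": 0},
    {"jaw": 0.02,"translation": [-0.002,-0.034,0],"spin": 0},
    {"jaw": 0.02,"translation": [-0.002,-0.034,0],"spin": 0},
    {"jaw": 0.02,"translation": [-0.002,-0.034,0],"spin": 0}
  ]
}}

```text
time: 14.77
tool_pos: [595.5, 51.7, 143.0]
tcp_rot: [180.0, 0.0, -0.1]
ft_force: [0.6, -0.2, -2.0]
finger_gap: 24.9
grip_force: 39.5
```

Emit:
{"name": "carry_out", "arguments": {
  "commands": [
    {"jaw": 0.02,"translation": [-0.002,-0.034,0],"spin": 0},
    {"jaw": 0.02,"translation": [-0.002,-0.034,0],"spin": 0},
    {"jaw": 0.02,"translation": [-0.002,-0.034,0],"spin": 0},
    {"jaw": 0.02,"translation": [-0.002,-0.026,0],"spin": 0},
    {"jaw": 0.02,"translation": [0,0,0.015],"spin": 0},
    {"jaw": 0.02,"translation": [0,0,0.02],"spin": 0},
    {"jaw": 0.02,"translation": [0,0,0],"spin": 0},
    {"jaw": 0.02,"translation": [0,0,0],"spin": 0}
  ]
}}

```text
time: 15.43
tool_pos: [586.1, 178.5, 106.1]
tcp_rot: [179.9, 0.3, -0.0]
ft_force: [0.2, 0.1, -1.0]
finger_gap: 25.0
grip_force: 39.6
```

Run:
```python
from m import *
w=snap("wrist","w7.png")
for n in("fuel_arrestor","red_cup","white_cup"):
  print(n,[(np.round(l["xy"]).tolist(),round(l["score"],2),atz(w,l["xy"],5)[:2].round().tolist()) for l in r.landmark_of(w,n)[:3]])
```

```text
fuel_arrestor [([256.0, 224.0], 0.62, [554.0, 180.0])]
red_cup [([256.0, 189.0], 0.77, [587.0, 180.0])]
white_cup []
```

View pics/w7.png

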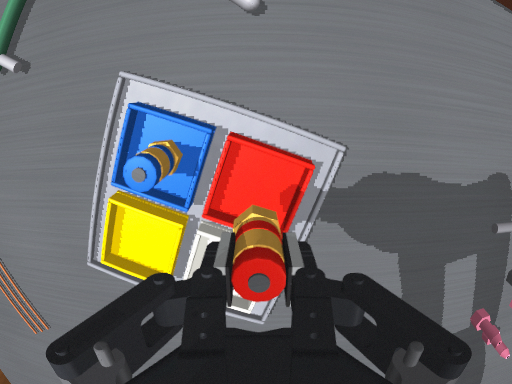

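The red arrestor is held upright over the red cup at (257,185), and the blue one still stands at (152,165). Lowering.

Emit:
{"name": "carry_out", "arguments": {
  "commands": [
    {"jaw": 0.02,"translation": [0,0,0.02],"spin": 0},
    {"jaw": 0.02,"translation": [0,0,0.025],"spin": 0},
    {"jaw": 0.02,"translation": [0,0,0.015],"spin": 0},
    {"jaw": 0.02,"translation": [0,0,0],"spin": 0},
    {"jaw": 0.02,"translation": [0,0,0],"spin": 0},
    {"jaw": 0.02,"translation": [0,0,0],"spin": 0},
    {"jaw": 0.02,"translation": [0,0,0],"spin": 0},
    {"jaw": 0.02,"translation": [0,0,0],"spin": 0}
  ]
}}

```text
time: 16.3
tool_pos: [589.4, 179.2, 50.3]
tcp_rot: [-180.0, -0.2, -0.0]
ft_force: [0.3, 0.1, -0.8]
finger_gap: 25.0
grip_force: 39.6
```

Emit:
{"name": "carry_out", "arguments": {
  "commands": [
    {"jaw": 0.02,"translation": [0,0,0.006],"spin": 0},
    {"jaw": 0.02,"translation": [0,0,0.004],"spin": 0},
    {"jaw": 0.02,"translation": [0,0,0.0015],"spin": 0},
    {"jaw": 0.02,"translation": [0,0,0],"spin": 0},
    {"jaw": 0.02,"translation": [0,0,0],"spin": 0},
    {"jaw": 0.02,"translation": [0,0,0],"spin": 0},
    {"jaw": 0.02,"translation": [0,0,0],"spin": 0},
    {"jaw": 0.02,"translation": [0,0,0],"spin": 0}
  ]
}}

```text
time: 16.97
tool_pos: [588.5, 179.4, 37.7]
tcp_rot: [-180.0, -0.1, -0.0]
ft_force: [-1.5, 2.2, 6.9]
finger_gap: 24.9
grip_force: 40.0
```

Contact. Release and rise.

Emit:
{"name": "carry_out", "arguments": {
  "commands": [
    {"jaw": 0.03,"translation": [0,0,0],"spin": 0},
    {"jaw": 0.05,"translation": [0,0,0],"spin": 0},
    {"jaw": 0.05,"translation": [0,0,0],"spin": 0},
    {"jaw": 0.05,"translation": [0,0,0],"spin": 0},
    {"jaw": 0.05,"translation": [0,0,0],"spin": 0},
    {"jaw": 0.05,"translation": [0,0,0],"spin": 0},
    {"jaw": 0.05,"translation": [0,0,-0.02],"spin": 0},
    {"jaw": 0.05,"translation": [0,0,-0.03],"spin": 0}
  ]
}}

```text
time: 17.63
tool_pos: [584.8, 178.2, 83.1]
tcp_rot: [179.9, 0.4, -0.0]
ft_force: [0.2, -0.0, 0.1]
finger_gap: 49.9
grip_force: 0.0
```

Emit:
{"name": "carry_out", "arguments": {
  "commands": [
    {"jaw": 0.05,"translation": [0,0,-0.03],"spin": 0},
    {"jaw": 0.085,"translation": [0,0,-0.035],"spin": 0},
    {"jaw": 0.085,"translation": [0,0,0],"spin": 0},
    {"jaw": 0.085,"translation": [0,0.02,0],"spin": 0},
    {"jaw": 0.085,"translation": [0.002,0.036,0],"spin": 0},
    {"jaw": 0.085,"translation": [0.002,0.036,0],"spin": 0},
    {"jaw": 0.085,"translation": [0.002,0.036,0],"spin": 0},
    {"jaw": 0.085,"translation": [0.002,0.036,0],"spin": 0}
  ]
}}

```text
time: 18.3
tool_pos: [595.8, 13.5, 151.8]
tcp_rot: [180.0, -0.0, 0.0]
ft_force: [0.5, 1.4, 1.1]
finger_gap: 84.7
grip_force: 0.0
```

Emit:
{"name": "carry_out", "arguments": {
  "commands": [
    {"jaw": 0.085,"translation": [0.002,0.036,0],"spin": 0},
    {"jaw": 0.085,"translation": [0.002,0.036,0],"spin": 0},
    {"jaw": 0.085,"translation": [0.002,0.036,0],"spin": 0},
    {"jaw": 0.085,"translation": [0.002,0.036,0],"spin": 0},
    {"jaw": 0.085,"translation": [0.002,0.036,0],"spin": 0},
    {"jaw": 0.085,"translation": [0,0.01,0.015],"spin": 0},
    {"jaw": 0.085,"translation": [0,0,0.025],"spin": 0},
    {"jaw": 0.085,"translation": [0,0,0.015],"spin": 0}
  ]
}}

```text
time: 18.97
tool_pos: [605.1, -176.1, 94.5]
tcp_rot: [-180.0, 0.1, -0.1]
ft_force: [0.7, 1.0, -1.7]
finger_gap: 85.0
grip_force: 0.0
```

Emit:
{"name": "carry_out", "arguments": {
  "commands": [
    {"jaw": 0.085,"translation": [0,0,0],"spin": 0},
    {"jaw": 0.085,"translation": [0,0,0],"spin": 0},
    {"jaw": 0.085,"translation": [0,0,0],"spin": 0},
    {"jaw": 0.085,"translation": [0,0,0],"spin": 0},
    {"jaw": 0.085,"translation": [0,0,0],"spin": 0},
    {"jaw": 0.085,"translation": [0,0,0],"spin": 0},
    {"jaw": 0.085,"translation": [0,0,0],"spin": 0},
    {"jaw": 0.085,"translation": [0,0,0],"spin": 0}
  ]
}}

```text
time: 19.63
tool_pos: [606.2, -175.1, 97.3]
tcp_rot: [180.0, -0.0, -0.0]
ft_force: [0.5, -0.2, 0.2]
finger_gap: 84.9
grip_force: 0.0
```

Run:
```python
from m import *
s=r.sense();print(s["time"],s["tool_pos"],s["tcp_rot"])
w=snap("wrist");t=snap("top");sd=snap("side")
cv2.imwrite("pics/w8.png",np.hstack([w["pixels"][:,130:400],cv2.resize(sd["pixels"][115:185,215:325],(500,384))]))
for n in("fuel_arrestor","copper_tip","flux_tin"):
  print(n,[(np.round(l["xy"]).tolist(),round(l["score"],2),atz(w,l["xy"],0)[:2].round().tolist()) for l in r.landmark_of(w,n)[:3]])
for n in("oxygen_arrestor","fuel_arrestor"):
  print(n,[(np.round(l["xy"]).tolist(),round(l["score"],2),atz(t,l["xy"],9)[:2].round().tolist()) for l in r.landmark_of(t,n)[:3]])
```

```text
19.6333 [ 606.2 -175.1   97.3] [180.  -0.  -0.]
fuel_arrestor []
copper_tip [([260.0, 190.0], 0.78, [608.0, -177.0])]
flux_tin [([393.0, 188.0], 0.97, [609.0, -298.0])]
oxygen_arrestor [([130.0, 139.0], 0.67, [612.0, 263.0])]
fuel_arrestor [([170.0, 153.0], 0.55, [578.0, 172.0])]
```

View pics/w8.png

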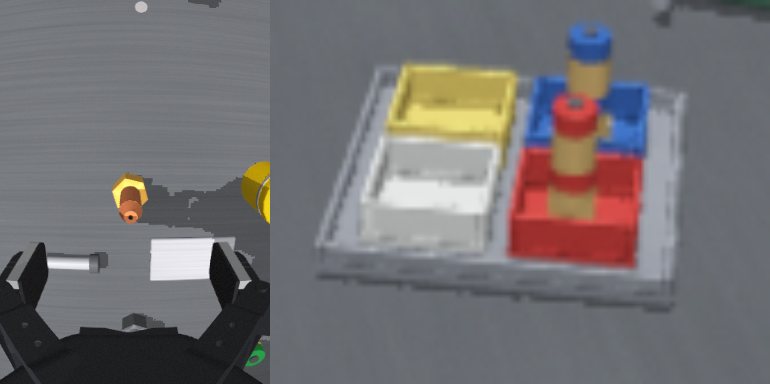

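Red and blue both stand upright in their cups (side crop). The copper tip is at wrist pixel (260,190) and centred. Descending on it.

Emit:
{"name": "carry_out", "arguments": {
  "commands": [
    {"jaw": 0.085,"translation": [0.0015,0.0015,0.02],"spin": 0},
    {"jaw": 0.085,"translation": [0,0,0.025],"spin": 0},
    {"jaw": 0.085,"translation": [0,0,0.02],"spin": 0},
    {"jaw": 0.085,"translation": [0,0,0.009],"spin": 0},
    {"jaw": 0.085,"translation": [0,0,0],"spin": 0},
    {"jaw": 0.085,"translation": [0,0,0],"spin": 0},
    {"jaw": 0.05,"translation": [0,0,0],"spin": 0},
    {"jaw": 0.01,"translation": [0,0,0],"spin": 0}
  ]
}}

```text
time: 20.7
tool_pos: [608.8, -177.1, 24.8]
tcp_rot: [179.9, -0.2, -0.0]
ft_force: [-0.5, 0.5, 0.4]
finger_gap: 63.3
grip_force: 0.0
```

Emit:
{"name": "carry_out", "arguments": {
  "commands": [
    {"jaw": 0.01,"translation": [0,0,0],"spin": 0},
    {"jaw": 0.01,"translation": [0,0,0],"spin": 0},
    {"jaw": 0.01,"translation": [0,0,0],"spin": 0},
    {"jaw": 0.01,"translation": [0,0,0],"spin": 0},
    {"jaw": 0.01,"translation": [0,0,0],"spin": 0},
    {"jaw": 0.01,"translation": [0,0,0],"spin": 0},
    {"jaw": 0.01,"translation": [0,0,0],"spin": 0},
    {"jaw": 0.01,"translation": [0,0,0],"spin": 0}
  ]
}}

```text
time: 21.37
tool_pos: [607.7, -176.7, 23.3]
tcp_rot: [180.0, -0.0, -0.0]
ft_force: [-0.6, 1.0, 5.7]
finger_gap: 14.6
grip_force: 39.1
```

Emit:
{"name": "carry_out", "arguments": {
  "commands": [
    {"jaw": 0.01,"translation": [0,0,-0.015],"spin": 0},
    {"jaw": 0.01,"translation": [0,0,-0.03],"spin": 0},
    {"jaw": 0.01,"translation": [0,0,-0.035],"spin": 0},
    {"jaw": 0.01,"translation": [0,0,-0.03],"spin": 0},
    {"jaw": 0.01,"translation": [-0.005,-0.018,-0.01],"spin": 0},
    {"jaw": 0.01,"translation": [-0.009,-0.035,0],"spin": 0},
    {"jaw": 0.01,"translation": [-0.009,-0.035,0],"spin": 0},
    {"jaw": 0.01,"translation": [-0.009,-0.035,0],"spin": 0}
  ]
}}

```text
time: 22.03
tool_pos: [574.8, -52.7, 142.7]
tcp_rot: [-180.0, -0.0, -0.1]
ft_force: [0.0, 0.7, -0.2]
finger_gap: 14.8
grip_force: 39.1
```

Emit:
{"name": "carry_out", "arguments": {
  "commands": [
    {"jaw": 0.01,"translation": [-0.009,-0.035,0],"spin": 0},
    {"jaw": 0.01,"translation": [-0.009,-0.035,0],"spin": 0},
    {"jaw": 0.01,"translation": [-0.009,-0.035,0],"spin": 0},
    {"jaw": 0.01,"translation": [-0.009,-0.035,0],"spin": 0},
    {"jaw": 0.01,"translation": [-0.009,-0.035,0],"spin": 0},
    {"jaw": 0.01,"translation": [-0.009,-0.035,0],"spin": 0},
    {"jaw": 0.01,"translation": [-0.009,-0.035,0],"spin": 0},
    {"jaw": 0.01,"translation": [-0.002,-0.016,0],"spin": 0}
  ]
}}

```text
time: 22.7
tool_pos: [508.5, 211.1, 142.3]
tcp_rot: [-179.9, 0.1, 0.1]
ft_force: [-0.8, 0.8, -1.3]
finger_gap: 14.4
grip_force: 39.1
```

Emit:
{"name": "carry_out", "arguments": {
  "commands": [
    {"jaw": 0.01,"translation": [0,0,0.015],"spin": 0},
    {"jaw": 0.01,"translation": [0,0,0.02],"spin": 0},
    {"jaw": 0.01,"translation": [0,0,0],"spin": 0},
    {"jaw": 0.01,"translation": [0,0,0],"spin": 0},
    {"jaw": 0.01,"translation": [0,0,0],"spin": 0},
    {"jaw": 0.01,"translation": [0,0,0],"spin": 0},
    {"jaw": 0.01,"translation": [0,0,0],"spin": 0},
    {"jaw": 0.01,"translation": [0,0,0],"spin": 0}
  ]
}}

```text
time: 23.37
tool_pos: [511.2, 207.4, 108.9]
tcp_rot: [-180.0, -0.1, -0.0]
ft_force: [0.0, -0.6, -1.3]
finger_gap: 14.9
grip_force: 39.1
```

Run:
```python
from m import *
w=snap("wrist","w9.png")
for n in("copper_tip","red_cup","white_cup","yellow_cup"):
  print(n,[(np.round(l["xy"]).tolist(),round(l["score"],2),atz(w,l["xy"],5)[:2].round().tolist()) for l in r.landmark_of(w,n)[:3]])
```

```text
copper_tip [([259.0, 184.0], 0.69, [516.0, 207.0]), ([260.0, 227.0], 0.65, [475.0, 206.0])]
red_cup [([295.0, 102.0], 0.68, [586.0, 176.0])]
white_cup []
yellow_cup [([165.0, 157.0], 0.72, [541.0, 288.0])]
```

View pics/w9.png

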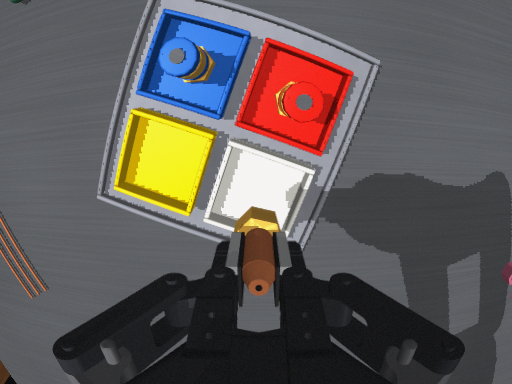

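The copper tip is held upright over the white cup, whose centre is near (260,188). Lowering.

Emit:
{"name": "carry_out", "arguments": {
  "commands": [
    {"jaw": 0.01,"translation": [0,0,0.02],"spin": 0},
    {"jaw": 0.01,"translation": [0,0,0.025],"spin": 0},
    {"jaw": 0.01,"translation": [0,0,0.018],"spin": 0},
    {"jaw": 0.01,"translation": [0,0,0.005],"spin": 0},
    {"jaw": 0.01,"translation": [0,0,0],"spin": 0},
    {"jaw": 0.01,"translation": [0,0,0],"spin": 0},
    {"jaw": 0.01,"translation": [0,0,0],"spin": 0},
    {"jaw": 0.01,"translation": [0,0,0],"spin": 0}
  ]
}}

```text
time: 24.28
tool_pos: [511.8, 207.8, 41.5]
tcp_rot: [-180.0, -0.2, -0.0]
ft_force: [0.8, -0.2, -1.0]
finger_gap: 14.9
grip_force: 39.1
```

Emit:
{"name": "carry_out", "arguments": {
  "commands": [
    {"jaw": 0.01,"translation": [0,0,0.004],"spin": 0},
    {"jaw": 0.01,"translation": [0,0,0.0025],"spin": 0},
    {"jaw": 0.01,"translation": [0,0,0.0015],"spin": 0},
    {"jaw": 0.01,"translation": [0,0,0],"spin": 0},
    {"jaw": 0.01,"translation": [0,0,0],"spin": 0},
    {"jaw": 0.01,"translation": [0,0,0],"spin": 0},
    {"jaw": 0.01,"translation": [0,0,0],"spin": 0},
    {"jaw": 0.01,"translation": [0,0,0],"spin": 0}
  ]
}}

```text
time: 24.95
tool_pos: [510.8, 207.6, 32.3]
tcp_rot: [-180.0, -0.0, -0.0]
ft_force: [-1.3, -0.3, 5.3]
finger_gap: 14.6
grip_force: 39.5
```

Contact. Release, rise, and head for the tin.

Emit:
{"name": "carry_out", "arguments": {
  "commands": [
    {"jaw": 0.02,"translation": [0,0,0],"spin": 0},
    {"jaw": 0.04,"translation": [0,0,0],"spin": 0},
    {"jaw": 0.04,"translation": [0,0,0],"spin": 0},
    {"jaw": 0.04,"translation": [0,0,0],"spin": 0},
    {"jaw": 0.04,"translation": [0,0,0],"spin": 0},
    {"jaw": 0.04,"translation": [0,0,0],"spin": 0},
    {"jaw": 0.04,"translation": [0,0,-0.02],"spin": 0},
    {"jaw": 0.04,"translation": [0,0,-0.03],"spin": 0}
  ]
}}

```text
time: 25.62
tool_pos: [507.4, 206.5, 78.6]
tcp_rot: [179.9, 0.4, -0.0]
ft_force: [0.2, -0.3, -0.2]
finger_gap: 40.0
grip_force: 0.0
```

Emit:
{"name": "carry_out", "arguments": {
  "commands": [
    {"jaw": 0.04,"translation": [0,0,-0.035],"spin": 0},
    {"jaw": 0.085,"translation": [0,0,-0.035],"spin": 0},
    {"jaw": 0.085,"translation": [0.003,0.018,0],"spin": 0},
    {"jaw": 0.085,"translation": [0.007,0.036,0],"spin": 0},
    {"jaw": 0.085,"translation": [0.007,0.036,0],"spin": 0},
    {"jaw": 0.085,"translation": [0.007,0.036,0],"spin": 0},
    {"jaw": 0.085,"translation": [0.007,0.036,0],"spin": 0},
    {"jaw": 0.085,"translation": [0.007,0.036,0],"spin": 0}
  ]
}}

```text
time: 26.28
tool_pos: [548.5, 7.8, 151.9]
tcp_rot: [180.0, -0.0, 0.0]
ft_force: [0.9, 0.1, -0.4]
finger_gap: 84.8
grip_force: 0.0
```

Emit:
{"name": "carry_out", "arguments": {
  "commands": [
    {"jaw": 0.085,"translation": [0.007,0.036,0],"spin": 0},
    {"jaw": 0.085,"translation": [0.007,0.036,0],"spin": 0},
    {"jaw": 0.085,"translation": [0.007,0.036,0],"spin": 0},
    {"jaw": 0.085,"translation": [0.007,0.036,0],"spin": 0},
    {"jaw": 0.085,"translation": [0.007,0.036,0],"spin": 0},
    {"jaw": 0.085,"translation": [0.007,0.036,0],"spin": 0},
    {"jaw": 0.085,"translation": [0.007,0.036,0],"spin": 0},
    {"jaw": 0.085,"translation": [0.007,0.036,0],"spin": 0}
  ]
}}

```text
time: 26.95
tool_pos: [604.3, -280.4, 151.6]
tcp_rot: [-180.0, 0.0, -0.0]
ft_force: [0.6, -0.5, 0.5]
finger_gap: 84.8
grip_force: 0.0
```

Emit:
{"name": "carry_out", "arguments": {
  "commands": [
    {"jaw": 0.085,"translation": [0.006,0.018,0],"spin": 0},
    {"jaw": 0.085,"translation": [0,0,0.02],"spin": 0},
    {"jaw": 0.085,"translation": [0,0,0.02],"spin": 0},
    {"jaw": 0.085,"translation": [0,0,0.01],"spin": 0},
    {"jaw": 0.085,"translation": [0,0,0],"spin": 0},
    {"jaw": 0.085,"translation": [0,0,0],"spin": 0},
    {"jaw": 0.085,"translation": [0,0,0],"spin": 0},
    {"jaw": 0.085,"translation": [0,0,0],"spin": 0}
  ]
}}

```text
time: 27.62
tool_pos: [611.4, -296.8, 103.7]
tcp_rot: [179.9, -0.1, 0.0]
ft_force: [0.3, 0.5, 0.3]
finger_gap: 85.3
grip_force: 0.0
```

Run:
```python
from m import *
s=r.sense();print(s["time"],s["tool_pos"],s["tcp_rot"])
w=snap("wrist");sd=snap("side")
cv2.imwrite("pics/w10.png",np.hstack([w["pixels"][:,130:400],cv2.resize(sd["pixels"][115:185,215:325],(500,384))]))
print([(np.round(l["xy"]).tolist(),round(l["score"],2),atz(w,l["xy"],0)[:2].round().tolist()) for l in r.landmark_of(w,"flux_tin")[:3]])
h=cv2.cvtColor(w["pixels"],cv2.COLOR_BGR2HSV)
B=blob(w,"yellow",(150,100,400,330));print(B[0],B[1],atz(w,B[0],45))
```

```text
27.6167 [ 611.4 -296.8  103.7] [179.9  -0.1   0. ]
[([257.0, 192.0], 0.94, [609.0, -296.0])]
[256.6 205.2] [ 227  175   61   60 2802] [ 613.9 -296.1   45. ]
```

View pics/w10.png

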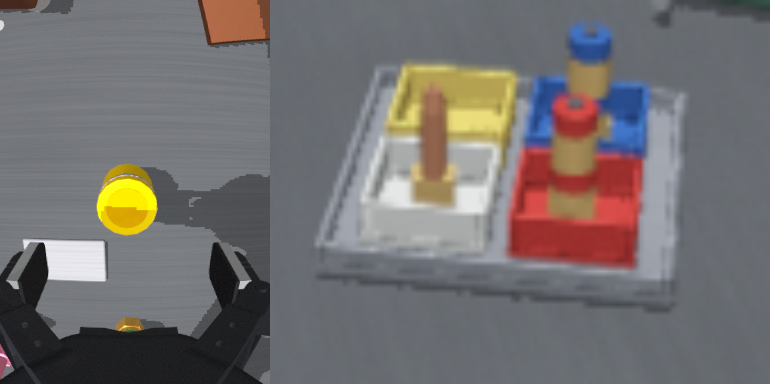

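Copper stands upright in the white cup. The tin is centred between the fingers at wrist pixel (257,205). Gripping it high, so the fingertips clear the cup rim.

Emit:
{"name": "carry_out", "arguments": {
  "commands": [
    {"jaw": 0.085,"translation": [0.001,0,0.02],"spin": 0},
    {"jaw": 0.085,"translation": [0,0,0.025],"spin": 0},
    {"jaw": 0.085,"translation": [0,0,0.025],"spin": 0},
    {"jaw": 0.085,"translation": [0,0,0.013],"spin": 0},
    {"jaw": 0.085,"translation": [0,0,0],"spin": 0},
    {"jaw": 0.085,"translation": [0,0,0],"spin": 0},
    {"jaw": 0.085,"translation": [0,0,0],"spin": 0},
    {"jaw": 0.035,"translation": [0,0,0],"spin": 0}
  ]
}}

```text
time: 28.43
tool_pos: [612.9, -297.5, 21.3]
tcp_rot: [179.9, -0.2, -0.0]
ft_force: [-0.0, -0.4, 0.3]
finger_gap: 75.4
grip_force: 0.0
```

Emit:
{"name": "carry_out", "arguments": {
  "commands": [
    {"jaw": 0.035,"translation": [0,0,0],"spin": 0},
    {"jaw": 0.035,"translation": [0,0,0],"spin": 0},
    {"jaw": 0.035,"translation": [0,0,0],"spin": 0},
    {"jaw": 0.035,"translation": [0,0,0],"spin": 0},
    {"jaw": 0.035,"translation": [0,0,0],"spin": 0},
    {"jaw": 0.035,"translation": [0,0,0],"spin": 0},
    {"jaw": 0.035,"translation": [0,0,0],"spin": 0},
    {"jaw": 0.035,"translation": [0,0,0],"spin": 0}
  ]
}}

```text
time: 29.1
tool_pos: [612.2, -296.9, 20.2]
tcp_rot: [180.0, -0.1, -0.0]
ft_force: [-1.3, 1.2, 5.5]
finger_gap: 42.3
grip_force: 40.0
```

Emit:
{"name": "carry_out", "arguments": {
  "commands": [
    {"jaw": 0.035,"translation": [0,0,-0.015],"spin": 0},
    {"jaw": 0.035,"translation": [0,0,-0.03],"spin": 0},
    {"jaw": 0.035,"translation": [0,0,-0.035],"spin": 0},
    {"jaw": 0.035,"translation": [0,0,-0.035],"spin": 0},
    {"jaw": 0.035,"translation": [-0.002,-0.018,-0.015],"spin": 0},
    {"jaw": 0.035,"translation": [-0.004,-0.035,0],"spin": 0},
    {"jaw": 0.035,"translation": [-0.004,-0.035,0],"spin": 0},
    {"jaw": 0.035,"translation": [-0.004,-0.035,0],"spin": 0}
  ]
}}

```text
time: 29.77
tool_pos: [597.2, -172.8, 150.3]
tcp_rot: [180.0, -0.1, -0.1]
ft_force: [0.2, 0.7, -2.0]
finger_gap: 42.7
grip_force: 41.0
```

Emit:
{"name": "carry_out", "arguments": {
  "commands": [
    {"jaw": 0.035,"translation": [-0.004,-0.035,0],"spin": 0},
    {"jaw": 0.035,"translation": [-0.004,-0.035,0],"spin": 0},
    {"jaw": 0.035,"translation": [-0.004,-0.035,0],"spin": 0},
    {"jaw": 0.035,"translation": [-0.004,-0.035,0],"spin": 0},
    {"jaw": 0.035,"translation": [-0.004,-0.035,0],"spin": 0},
    {"jaw": 0.035,"translation": [-0.004,-0.035,0],"spin": 0},
    {"jaw": 0.035,"translation": [-0.004,-0.035,0],"spin": 0},
    {"jaw": 0.035,"translation": [-0.004,-0.035,0],"spin": 0}
  ]
}}

```text
time: 30.43
tool_pos: [564.9, 108.0, 149.7]
tcp_rot: [180.0, -0.0, -0.0]
ft_force: [1.1, 0.8, -1.5]
finger_gap: 42.6
grip_force: 41.0
```

Emit:
{"name": "carry_out", "arguments": {
  "commands": [
    {"jaw": 0.035,"translation": [-0.005,-0.035,0],"spin": 0},
    {"jaw": 0.035,"translation": [-0.005,-0.035,0],"spin": 0},
    {"jaw": 0.035,"translation": [-0.005,-0.035,0],"spin": 0},
    {"jaw": 0.035,"translation": [-0.005,-0.035,0],"spin": 0},
    {"jaw": 0.035,"translation": [-0.005,-0.03,0],"spin": 0},
    {"jaw": 0.035,"translation": [-0.001,-0.01,0],"spin": 0},
    {"jaw": 0.035,"translation": [0,0,0],"spin": 0},
    {"jaw": 0.035,"translation": [0,0,0],"spin": 0}
  ]
}}

```text
time: 31.1
tool_pos: [539.3, 286.4, 149.1]
tcp_rot: [180.0, -0.0, 0.1]
ft_force: [0.2, -0.6, -1.1]
finger_gap: 42.7
grip_force: 40.9
```

Run:
```python
from m import *
s=r.sense();print(s["time"],s["tool_pos"],s["tcp_rot"],s["finger_gap"])
w=snap("wrist","w11.png")
for n in("blue_cup","white_cup","yellow_cup"):
  print(n,[(np.round(l["xy"]).tolist(),round(l["score"],2),atz(w,l["xy"],5)[:2].round().tolist()) for l in r.landmark_of(w,n)[:3]])
```

```text
31.1 [539.3 286.4 149.1] [180.   -0.    0.1] 42.74725641654401
blue_cup [([286.0, 94.0], 0.68, [621.0, 260.0])]
white_cup [([333.0, 201.0], 0.77, [514.0, 207.0])]
yellow_cup [([258.0, 178.0], 0.84, [539.0, 286.0])]
```

View pics/w11.png

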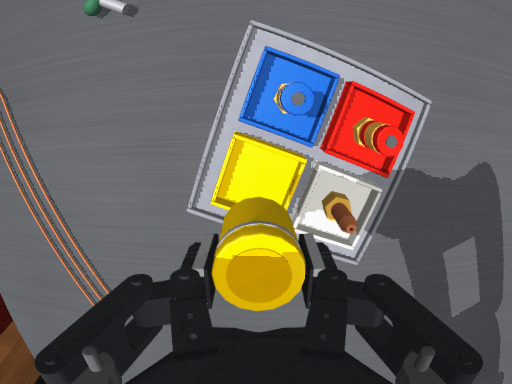

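The tin is held upright over the yellow cup, centred at (258,178), and the other three parts are standing. Lowering.

Emit:
{"name": "carry_out", "arguments": {
  "commands": [
    {"jaw": 0.035,"translation": [0,0,0.02],"spin": 0},
    {"jaw": 0.035,"translation": [0,0,0.03],"spin": 0},
    {"jaw": 0.035,"translation": [0,0,0.03],"spin": 0},
    {"jaw": 0.035,"translation": [0,0,0.02],"spin": 0},
    {"jaw": 0.035,"translation": [0,0,0.008],"spin": 0},
    {"jaw": 0.035,"translation": [0,0,0],"spin": 0},
    {"jaw": 0.035,"translation": [0,0,0],"spin": 0},
    {"jaw": 0.035,"translation": [0,0,0],"spin": 0}
  ]
}}

```text
time: 31.97
tool_pos: [541.1, 286.7, 43.0]
tcp_rot: [-179.9, -0.2, -0.0]
ft_force: [0.6, -0.1, -0.6]
finger_gap: 42.7
grip_force: 41.0
```

Emit:
{"name": "carry_out", "arguments": {
  "commands": [
    {"jaw": 0.035,"translation": [0,0,0.005],"spin": 0},
    {"jaw": 0.035,"translation": [0,0,0.003],"spin": 0},
    {"jaw": 0.035,"translation": [0,0,0.001],"spin": 0},
    {"jaw": 0.035,"translation": [0,0,0],"spin": 0},
    {"jaw": 0.035,"translation": [0,0,0],"spin": 0},
    {"jaw": 0.035,"translation": [0,0,0],"spin": 0},
    {"jaw": 0.035,"translation": [0,0,0],"spin": 0},
    {"jaw": 0.035,"translation": [0,0,0],"spin": 0}
  ]
}}

```text
time: 32.63
tool_pos: [539.5, 286.5, 31.9]
tcp_rot: [-180.0, -0.0, -0.0]
ft_force: [-0.4, -0.3, -1.3]
finger_gap: 43.0
grip_force: 41.0
```

Emit:
{"name": "carry_out", "arguments": {
  "commands": [
    {"jaw": 0.035,"translation": [0,0,0.0015],"spin": 0},
    {"jaw": 0.035,"translation": [0,0,0.001],"spin": 0},
    {"jaw": 0.035,"translation": [0,0,0],"spin": 0},
    {"jaw": 0.035,"translation": [0,0,0],"spin": 0},
    {"jaw": 0.035,"translation": [0,0,0],"spin": 0},
    {"jaw": 0.035,"translation": [0,0,0],"spin": 0},
    {"jaw": 0.035,"translation": [0,0,0],"spin": 0},
    {"jaw": 0.035,"translation": [0,0,0],"spin": 0}
  ]
}}

```text
time: 33.3
tool_pos: [539.5, 286.4, 29.3]
tcp_rot: [180.0, 0.0, -0.0]
ft_force: [-0.1, -0.8, -1.0]
finger_gap: 42.7
grip_force: 41.0
```

Emit:
{"name": "carry_out", "arguments": {
  "commands": [
    {"jaw": 0.05,"translation": [0,0,0],"spin": 0},
    {"jaw": 0.062,"translation": [0,0,0],"spin": 0},
    {"jaw": 0.062,"translation": [0,0,0],"spin": 0},
    {"jaw": 0.062,"translation": [0,0,0],"spin": 0},
    {"jaw": 0.062,"translation": [0,0,0],"spin": 0},
    {"jaw": 0.062,"translation": [0,0,0],"spin": 0},
    {"jaw": 0.062,"translation": [0,0,-0.02],"spin": 0},
    {"jaw": 0.062,"translation": [0,0,-0.03],"spin": 0}
  ]
}}

```text
time: 33.97
tool_pos: [536.5, 285.1, 75.7]
tcp_rot: [179.8, 0.4, -0.0]
ft_force: [0.6, -0.3, -1.0]
finger_gap: 62.0
grip_force: 0.0
```

Emit:
{"name": "carry_out", "arguments": {
  "commands": [
    {"jaw": 0.062,"translation": [0,0,-0.03],"spin": 0},
    {"jaw": 0.062,"translation": [0,0,-0.035],"spin": 0},
    {"jaw": 0.062,"translation": [0,0,-0.035],"spin": 0},
    {"jaw": 0.062,"translation": [0,0,0],"spin": 0},
    {"jaw": 0.062,"translation": [0,0,0],"spin": 0},
    {"jaw": 0.062,"translation": [0,0,0],"spin": 0},
    {"jaw": 0.062,"translation": [0,0,0],"spin": 0},
    {"jaw": 0.062,"translation": [0,0,0],"spin": 0}
  ]
}}

```text
time: 34.63
tool_pos: [538.4, 286.0, 177.1]
tcp_rot: [179.9, 0.2, -0.0]
ft_force: [-0.1, -0.9, 0.5]
finger_gap: 61.9
grip_force: 0.0
```

Run:
```python
from m import *
s=r.sense();print(s["time"],s["tool_pos"],s["ft_force"])
w=snap("wrist");sd=snap("side")
cv2.imwrite("pics/w12.png",np.hstack([w["pixels"][:,130:400],cv2.resize(sd["pixels"][110:330,170:390],(500,384))]))
for n in names[:4]+["flux_tin"]:
  print(n,[(np.round(l["xy"]).tolist(),round(l["score"],2),atz(w,l["xy"],9)[:2].round().tolist()) for l in r.landmark_of(w,n)[:2]])
```

```text
34.6333 [538.4 286.  177.1] [-0.1 -0.9  0.5]
oxygen_arrestor [([286.0, 95.0], 0.62, [619.0, 257.0])]
fuel_arrestor [([357.0, 125.0], 0.87, [590.0, 179.0])]
argon_arrestor []
copper_tip [([330.0, 195.0], 0.76, [511.0, 205.0])]
flux_tin [([257.0, 170.0], 0.87, [539.0, 286.0])]
```

View pics/w12.png

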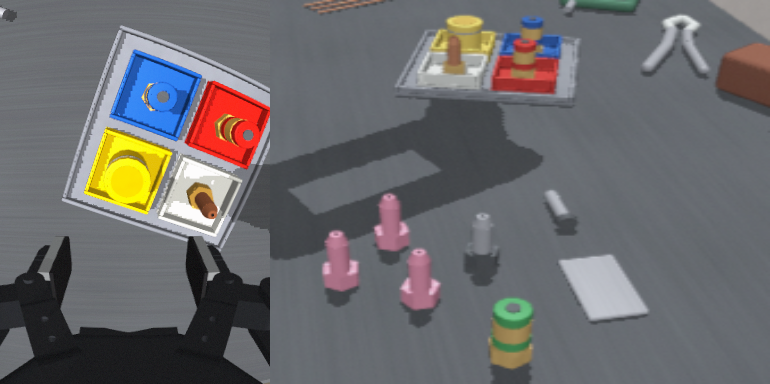

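All four parts stand upright in their own cups: tin (128,175), copper (203,197), red (235,130) and blue (155,97). The green arrestor, the steel tip and the pinks are undisturbed.

```bash
python3 -c "
from bench import r
print(r.hand_in())"
```

```text
the job is handed in; nothing more can be done
None
```

The job is handed in: in the last pictures the blue- and red-capped arrestors, copper tip and flux tin stood upright and released in their own cups, and the green-capped arrestor and steel tip were undisturbed, at about 35 s of the 106 s allowed; hand-in gave no verdict.

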